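Refit the spacer and spring clip on a decorating turntable

TASK

Put the big spacer ring over the turntable's spindle so that it lies flat on the hub, then take the spring clip by its tab and press it sideways, gently, into the spindle groove just above the ring until it has snapped fully home round the spindle (the spindle stands some millimetres off centre, so feel your way). Let go of everything, and do not knock over or push away the two painted angel figures.

Things in the scene. Friction and masses are not known exactly. Their poses are not given: they have to be found in the camera images.
- hub_top (a point): Centre of the flat top of the steel hub (49 mm across, 66 mm above the table) of the fixed decorating turntable. The round wooden head, 140 mm across, does not turn; its top is 6 mm lower. The steel spindle rises upright from the hub on an adjustable carrier: it stands off this point by up to 6 mm, in a different direction each time, and is locked there. Find it by feel or by sight.
- groove_level (a point): Point straight above hub_top, 14 mm up, at mid-height of the part of the groove left free above the ring (not on the true spindle axis). Above hub_top the spindle is 20 mm thick from 0 to 6.5 mm; groove 14 mm thick from 6.5 to 18.5 mm, open all round; cap 20 mm thick from 18.5 to 23.5 mm, then tapering to 12 mm at its flat top, 28.5 mm up.
- spacer_center (a point): Centre of the big steel spacer ring: outer diameter 47 mm, hole 37 mm, 10 mm thick, about 50 g, z along its hole; flat on the table at the start. It fits loosely, 8.5 mm of room all round the spindle. On the hub its centre is 5 mm above hub_top, its top 3.5 mm above the groove's lower edge. A smaller steel ring (30 mm, hole 12 mm) also lies about: it does not fit.
- clip_center (a point): Steel spring clip, 70 g, standing on its tab's foot at the start, jaws level, 6 mm thick, 9 mm up. This point, at mid-thickness, is the centre of the ring its jaws make round the spindle: home, it lies on the true spindle axis, 13 to 15 mm above hub_top (clip on the ring; 2.5 mm of room upwards, higher it meets the cap). Axes: +x out through the open mouth, the way it is pushed on; z up.
- clip_mouth (a point): Middle of the clip's mouth, 6 mm from clip_center along clip +x. Each jaw ends in a round nose of 2.5 mm radius, 6.4 mm to either side of this point (mouth 8 mm wide); tips 3.5 mm farther on; 26 mm over the jaws. The bridge's stop face is 13 mm behind this point. Pushed on more than about 2 mm off-centre, one nose meets the spindle head-on and jams. Axes as the clip's.
- clip_tab (a point): Centre of the clip's upright tab, its grip: 22 mm long (clip x), 12 mm wide (clip y), 34 mm high, 40 mm behind clip_center and 5 mm above it; its foot is 12 mm below clip_center. To be gripped across the 12 mm, from above. Pushing on takes some 8 to 16 N; it falls as the clip snaps in, then rises hard at the stop. Over 25 N on spindle or ring is too much.
- jaw_left (a joint): How far the clip's left jaw (clip +y) is sprung outward, in m: 0 free, about 0.0007 when the clip is home in the groove, about 0.003 while the noses pass the groove's widest part, at most 0.005. 2.2 N per mm.
- jaw_right (a joint): The same for the right jaw (clip -y).
- angel_a: White ceramic angel figure, 85 mm high, 62 mm wide at the hem, standing on the table; origin under its centre. To be left standing where it is.
- angel_b: The same, a tenth smaller.
There are look-alikes about, which are no part of the job. What is shaped like the part that bears clip_center but black or blue is not meant.

How it is judged:
By the outcome, as a careful person would: the job done as asked, in the order asked, and still so for the second after the job is handed in, with the robot touching nothing.
It also fails if it takes over 72 s, if anything falls off the work surface, if the arm or the gripper's body presses on something with over 40 N, if the wrist force passes 120 N, or if a joint passes its speed limit or range.

ROBOT

A 7-joint arm with a two-finger parallel gripper is mounted at the origin on the work surface. World frame = base frame: x ahead of the robot, y to its left, z up, the work surface at z = 0. Lengths are in mm, angles in rad, forces in N, time in s.
With the tool pointing down it reaches from about 400 to 850 mm from the base axis. Payload 4.4 kg.
Tool frame: the origin (TCP) lies between the finger pads; the fingertips stand r.finger_overhang ahead of it and the grasp point (between the pads) lies 2 mm behind it (r.finger_overhang is the distance from the TCP to the fingertips, in mm); y points along the fingers, z is the direction in which the jaws open and shut, and the axes are right-handed (so a half turn about y gives the same grasp; the last joint's range is limited). The gripper opens to 94 mm and grips with 3 to 60 N. Pads are 16 mm wide; open, the fingers measure 119 mm over their backs; the gripper's body (75 mm by 177 mm) begins 78 mm behind the grasp point.
Start: joints at [-1.253, 0.628, 0.038, 1.517, -0.027, 0.996, -0.02], TCP at [243.368, 602.735, 222.478] pointing down, gripper open.
Joint ranges: [-3.06, 3.06], [-0.37, 2.12], [-1.25, 1.32], [0.18, 2.47], [-1.1, 4.24], [0.23, 1.98], [-2.94, 2.94]. Speed limits (rad/s): [2.57, 2.57, 3.14, 3.14, 3.14, 3.14, 3.14].

INTERFACE

Orientations are given as a rotation vector (axis times angle).
In Python, from rig import r, eyes gives the robot as it stands.
- The arm moves only by the tool play_rows, never from a script. Its argument "deltas" is text: rows parted by semicolons, each of 5 numbers parted by spaces: the gripper's target within -1 to 1 (shut at 1, half-way at 0, fully open at -1), then the shift along the tool's x, y, z in units of 60 mm (1.0 is 60 mm), then the turn about the tool's y in degrees. A call has 1 to 5 rows; each row shifts and turns the commanded pose from where the row before left it, along the tool's axes as they then stand; what a row does not reach is not made up. A row lasts 1/8 s, in which the tool goes at most 62.5 mm and 10.7 degrees, less where a joint would pass 70% of its speed; a pose out of reach is approached as far as the arm can. A call is refused whole if a number of a shift passes 1 or a number of a turn 10.7, either way. A call with a gripper value outside its range is refused whole. The fingers move at their own pace and stop on an object; "newtons" is the grip in N (left out, the last holds). Time passes only in rows, so rows that do not move let the fingers close. It gives the time, the measured TCP pose, the force and the opening at its end, in the units of the state.
- r.get_state(): the state, without advancing time (a new reading comes with each control period).
- eyes.get_image(name): name is "side" or "top" or "wrist"; returns the picture (400x640x3 uint8, red, green, blue); there is no depth.
- eyes.camera_model(name): a dict with "fx", "fy", "cx", "cy" (pixels), "world_to_cam" (4x4, takes a point from world to camera coordinates); the wrist camera has in their place "hand_eye" (4x4, takes a point from camera to tool coordinates, whose origin is the TCP and whose axes are the tool frame's). Camera axes: x right, y up, looking along -z (the intrinsics and any distortion apply to the point x, -y, -z); pixel columns grow to the right and rows downward; lengths in mm; the calibration is good to about 2 mm. A picture is of the moment at which its call begins: read the wrist's pose just before it. camera_model takes no time and is no camera call.
- r.hand_in(): hands the job in, once; it reports no verdict.
The state is a dict: "time": time; "joint_pos": joint angles; "joint_vel": joint speeds; "joint_efforts": joint torques, N m; "ee_pos": TCP position; "tcp_rot": TCP orientation; "force": force on the tool from outside, world axes, zero at the start; "wrist_torque": the same for the moment, N m; "width": finger opening in mm.
Only numpy, scipy, OpenCV 4.12 (cv2) and the standard library are available. Lean on these libraries where they do the work, as an engineer would, in place of code of your own. Each camera call takes 0.05 s, during which the arm holds its last target. There are 200 camera calls.

## Working session

There is one attempt and no reset: what is moved stays moved. The work goes in short steps, Python scripts to look and compute and a tool call to move; the robot and the scene stay as the last step left them, time stands still between calls to the robot, and variables do not carry over. Pictures are saved under pics/ and viewed, about 8 in all and at most 12, crops included, and the job is handed in when it is done.

Besides the shell and the picture viewer there is one more tool, called after ">>>" as name(argument=value, ...) on one line, values as JSON. play_rows: Moves the arm, as the interface text tells. Its arguments: {"type":"object","properties":{"deltas":{"type":"string"},"newtons":{"type":"number"}},"required":["deltas"]}

```bash
ls; mkdir -p pics
cat > h.py <<'E'
import numpy as np, cv2
from scipy.spatial.transform import Rotation as R
from rig import r, eyes
def model(n):
    m=eyes.camera_model(n)
    if n=="wrist":
        s=r.get_state(); T=np.eye(4); T[:3,:3]=R.from_rotvec(s["tcp_rot"]).as_matrix(); T[:3,3]=s["ee_pos"]
        m=dict(m); m["world_to_cam"]=np.linalg.inv(T@np.array(m["hand_eye"]))
    return m
def shot(n,f):
    m=model(n); im=eyes.get_image(n)[:,:,::-1].copy(); cv2.imwrite(f"pics/{f}.png",im); 
    import pickle; pickle.dump(m,open(f"pics/{f}.pkl","wb")); return im,m
def load(f):
    import pickle; return cv2.imread(f"pics/{f}.png"),pickle.load(open(f"pics/{f}.pkl","rb"))
def ray(m,u,v):
    W=np.linalg.inv(np.array(m["world_to_cam"]))
    K=np.array([[m["fx"],0,m["cx"]],[0,m["fy"],m["cy"]],[0,0,1]])
    d=m.get("distortion",m.get("dist"))
    p=cv2.undistortPoints(np.array([[[u,v]]],float),K,None if d is None else np.array(d,float))[0,0]
    return W[:3,3],W[:3,:3]@np.array([p[0],-p[1],-1])
def at(m,u,v,z):
    o,d=ray(m,u,v); return o+d*(z-o[2])/d[2]
def proj(m,P):
    c=np.array(m["world_to_cam"])@np.append(P,1); return m["cx"]+m["fx"]*c[0]/-c[2], m["cy"]+m["fy"]*c[1]/c[2]
E
python3 - <<'E'
from h import *
s=r.get_state(); print({k:np.round(v,3) for k,v in s.items()}, r.finger_overhang)
print(R.from_rotvec(s["tcp_rot"]).as_matrix().round(3))
a=shot("top","top0")
for n in("top","side","wrist"):print(n,{k:np.round(v,3).tolist() for k,v in eyes.camera_model(n).items()})
b=shot("side","side0")
E
```

```text
pics
{'time': np.float64(0.0), 'joint_pos': array([-1.253,  0.629,  0.038,  1.518, -0.027,  0.996, -0.02 ]), 'joint_vel': array([-0.   , -0.001,  0.001,  0.   ,  0.   , -0.001,  0.002]), 'joint_efforts': array([ 1.0000e-03, -5.4973e+01,  1.1440e+00, -1.8663e+01, -5.2000e-02,
        2.4000e-02,  0.0000e+00]), 'ee_pos': array([243.114, 602.158, 221.576]), 'tcp_rot': array([-1.552,  0.301, -0.301]), 'force': array([-0.358, -0.393, -0.422]), 'wrist_torque': array([-0.055,  0.064,  0.045]), 'width': np.float64(94.027)} 17.0
[[ 0.927 -0.001  0.374]
 [-0.374 -0.002  0.927]
 [ 0.    -1.    -0.002]]
top {'fx': 384.273, 'fy': 384.273, 'cx': 319.209, 'cy': 197.702, 'world_to_cam': [[-0.002, -1.0, -0.018, 26.201], [0.993, -0.004, 0.121, -583.477], [-0.121, -0.018, 0.993, -751.077], [0.0, 0.0, 0.0, 1.0]]}
side {'fx': 427.69, 'fy': 427.69, 'cx': 323.975, 'cy': 198.064, 'world_to_cam': [[-0.945, -0.326, -0.012, 560.489], [0.216, -0.654, 0.725, -171.421], [-0.244, 0.683, 0.688, -769.464], [0.0, 0.0, 0.0, 1.0]]}
wrist {'fx': 285.145, 'fy': 285.145, 'cx': 315.847, 'cy': 197.725, 'hand_eye': [[0.001, -0.972, -0.237, -67.198], [0.0, 0.237, -0.972, -162.239], [1.0, 0.001, 0.0, -0.105], [0.0, 0.0, 0.0, 1.0]]}
```

View pics/top0.png

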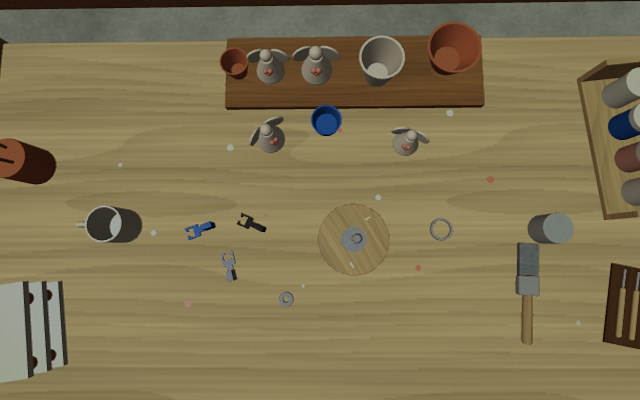

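View pics/side0.png

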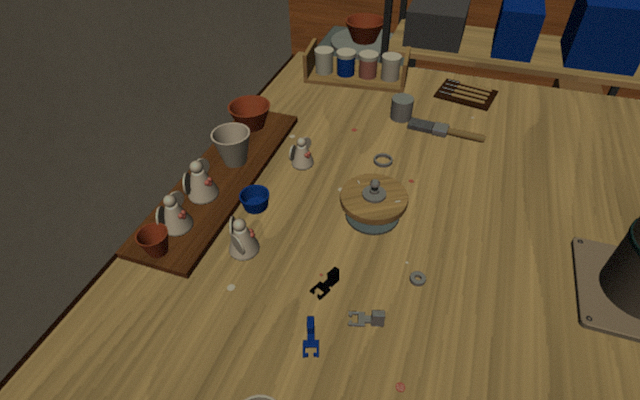

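Run:
```python
from h import *
im,m=load("top0"); im2,m2=load("side0")
a=cv2.resize(im[235:295,180:320],None,fx=5,fy=5,interpolation=cv2.INTER_CUBIC)
b=cv2.resize(im[190:290,310:460],None,fx=4.6,fy=4.6,interpolation=cv2.INTER_CUBIC)[:290]
c=cv2.resize(im2[295:340,335:405],None,fx=5,fy=5,interpolation=cv2.INTER_CUBIC)
d=cv2.resize(im2[165:225,335:410],None,fx=4.6,fy=4.6,interpolation=cv2.INTER_CUBIC)
o=np.zeros((600,800,3),np.uint8); 
o[:300,:700]=a; o[300:525,:350]=c; o[300:576,355:700]=d[:276]
cv2.imwrite("pics/c1.png",o)
g=cv2.cvtColor(im,cv2.COLOR_BGR2HSV); 
for nm,x0,x1,y0,y1,z in(("spacer",425,458,213,245,10),("small",275,298,288,310,5),("clip",215,245,248,285,12),("hub",340,370,225,252,66)):
    mk=((g[y0:y1,x0:x1,1]<60)).astype(np.uint8)
    cs,_=cv2.findContours(mk,cv2.RETR_EXTERNAL,cv2.CHAIN_APPROX_NONE); k=max(cs,key=cv2.contourArea)
    (u,v),rr=cv2.minEnclosingCircle(k); print(nm,u+x0,v+y0,rr,at(m,u+x0,v+y0,z).round(1), "r mm",np.linalg.norm(at(m,u+x0+rr,v+y0,z)-at(m,u+x0,v+y0,z)).round(1))
w=cv2.cvtColor(im,cv2.COLOR_BGR2HSV)
print("head", at(m,354,240,60).round(1), proj(m2,at(m,354,240,60)))
for u,v in((269,138),(406,143)): print("angel",at(m,u,v,20).round(0))
```

```text
spacer 441.0 229.0 11.401854515075684 [ 520.  -228.7   10. ] r mm 23.6
small 285.5 299.0 7.159010887145996 [376.9  94.9   5. ] r mm 14.8
clip 229.02173900604248 265.8695659637451 15.164995193481445 [444.9 212.1  12. ] r mm 31.6
hub 353.6394557952881 238.91156482696533 12.783288955688477 [499.1 -42.8  66. ] r mm 24.7
head [497.  -43.9  60. ] (np.float64(374.61387554988175), np.float64(194.15994196027938))
angel [714. 131.  20.]
angel [ 701. -159.   20.]
```

View pics/c1.png

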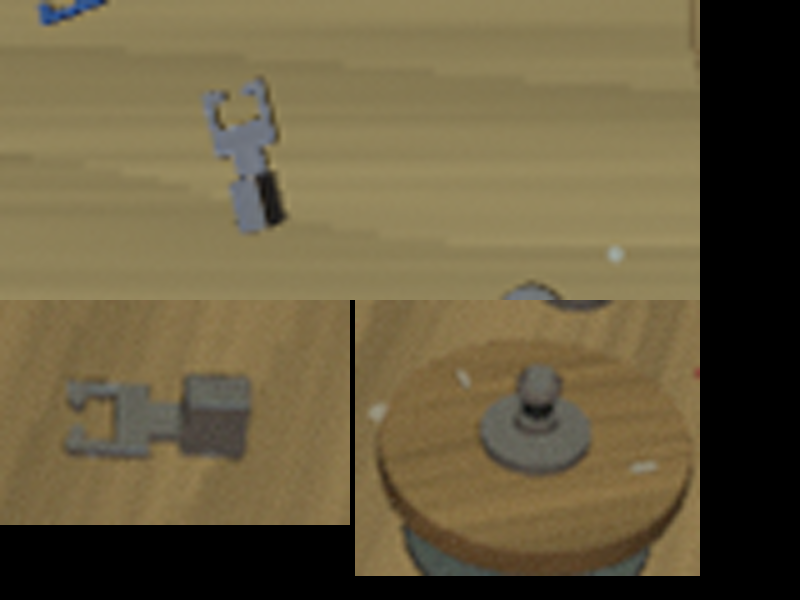

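```bash
cat >> h.py <<'E'
def plan(x,y,z,th,n,grip=-1):
    s=r.get_state(); M=R.from_rotvec(s["tcp_rot"]).as_matrix(); t0=np.arctan2(M[1,0],M[0,0]); p0=np.array(s["ee_pos"])
    D=(np.array([x,y,z])-p0)/n; dt=(np.radians(th)-t0)/n
    print("yaw",np.degrees(t0).round(2),"D",(D*n).round(1))
    rows=[]
    for i in range(n):
        t=t0+dt*i; c,q=np.cos(t),np.sin(t)
        rows.append(f"{grip} {(D[0]*c+D[1]*q)/60:.3f} {-D[2]/60:.3f} {(-D[0]*q+D[1]*c)/60:.3f} {-np.degrees(dt):.2f}")
    for i in range(0,n,5): print("; ".join(rows[i:i+5]))
E
python3 - <<'E'
from h import *
im,m=load("top0");im2,m2=load("side0")
t=at(m,180+247/5,235+204/5,34); c=at(m,180+241/5,235+108/5,15); print("tab",t,"ring c",c, np.degrees(np.arctan2(*(c-t)[[1,0]])),np.linalg.norm((c-t)[:2]))
print("side tab", at(m2,335+217/5,295+90/5,34), at(m2,335+95/5,295+118/5,15))
plan(440,170,222,0,10)
E
```

```text
tab [426.36610735 205.2774034   34.        ] ring c [463.9640899  213.53433332  15.        ] 12.38615676233947 38.49396294554885
side tab [425.68139541 207.20686393  34.        ] [463.56491843 218.97673139  15.        ]
yaw -21.99 D [ 1.969e+02 -4.322e+02  3.000e-01]
-1 0.574 -0.001 -0.545 -2.20; -1 0.553 -0.001 -0.567 -2.20; -1 0.530 -0.001 -0.587 -2.20; -1 0.508 -0.001 -0.607 -2.20; -1 0.484 -0.001 -0.626 -2.20
-1 0.459 -0.001 -0.645 -2.20; -1 0.434 -0.001 -0.662 -2.20; -1 0.409 -0.001 -0.678 -2.20; -1 0.382 -0.001 -0.693 -2.20; -1 0.355 -0.001 -0.707 -2.20
```

>>> play_rows(deltas="-1 0.57 0 -0.55 -2.2; -1 0.55 0 -0.57 -2.2; -1 0.53 0 -0.59 -2.2; -1 0.51 0 -0.61 -2.2; -1 0.48 0 -0.63 -2.2", newtons=20)

```text
time: 0.72
ee_pos: [341.4, 384.2, 222.2]
tcp_rot: [-1.566, 0.15, -0.149]
force: [0.6, -0.0, -0.5]
width: 94.2
```

>>> play_rows(deltas="-1 0.46 0 -0.65 -2.2; -1 0.43 0 -0.66 -2.2; -1 0.41 0 -0.68 -2.2; -1 0.38 0 -0.69 -2.2; -1 0.36 0 -0.71 -2.2")

```text
time: 1.35
ee_pos: [439.7, 168.0, 222.4]
tcp_rot: [-1.571, -0.001, 0.001]
force: [1.0, 0.0, -0.6]
width: 93.6
```

Run:
```python
from h import *
print(r.get_state()["ee_pos"]); shot("wrist","w1"); plan(515,-229,170,0,9)
```

```text
[439.71019973 167.97376171 222.35433835]
yaw -0.34 D [  72.6 -389.7  -52.3]
-1 0.139 0.097 -0.721 -0.04; -1 0.138 0.097 -0.721 -0.04; -1 0.138 0.097 -0.721 -0.04; -1 0.137 0.097 -0.721 -0.04; -1 0.137 0.097 -0.721 -0.04
-1 0.136 0.097 -0.721 -0.04; -1 0.136 0.097 -0.721 -0.04; -1 0.135 0.097 -0.721 -0.04; -1 0.135 0.097 -0.721 -0.04
```

View pics/w1.png

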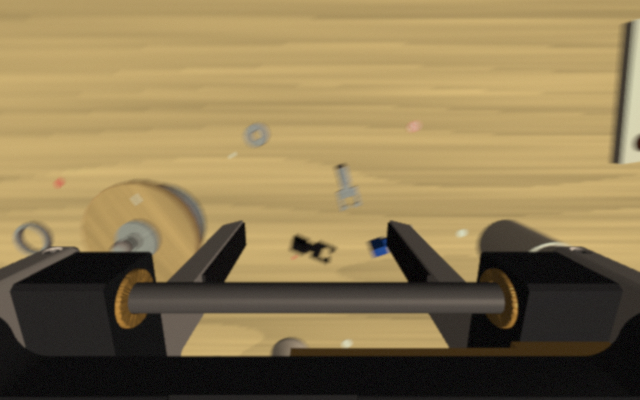

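>>> play_rows(deltas="-1 0.14 0.1 -0.72 0; -1 0.14 0.1 -0.72 0; -1 0.14 0.1 -0.72 0; -1 0.14 0.1 -0.72 0; -1 0.14 0.1 -0.72 0")

```text
time: 2.02
ee_pos: [481.4, -47.7, 192.1]
tcp_rot: [-1.571, 0.0, 0.0]
force: [0.9, -0.4, 0.6]
width: 94.0
```

>>> play_rows(deltas="-1 0.14 0.1 -0.72 0; -1 0.14 0.1 -0.72 0; -1 0.14 0.1 -0.72 0; -1 0.14 0.1 -0.72 0; -1 0 0 0 0")

```text
time: 2.65
ee_pos: [514.4, -223.4, 167.6]
tcp_rot: [-1.573, 0.006, -0.004]
force: [0.0, 0.4, 0.1]
width: 93.9
```

Run:
```python
from h import *
print(r.get_state()["ee_pos"]); im,m=shot("wrist","w2"); print(proj(m,[520,-229,5]),proj(m,[499,-43,66]))
a=load("w1")
print("w1 clip bridge",proj(a[1],[464,214,15]),proj(a[1],[426,206,34]),"ring",at(a[1],33,237,5),"hub",at(a[1],140,237,66))
```

```text
[ 514.3758293  -223.4333366   167.58240195]
(np.float64(311.939712023191), np.float64(192.73166287683893)) (np.float64(508.61560962917855), np.float64(183.8023399248084))
w1 clip bridge (np.float64(350.8360033681161), np.float64(198.91403072675652)) (np.float64(347.1012627126752), np.float64(172.83051989955973)) ring [ 522.35745266 -233.895528      5.        ] hub [498.19428671 -41.98326588  66.        ]
```

View pics/w2.png

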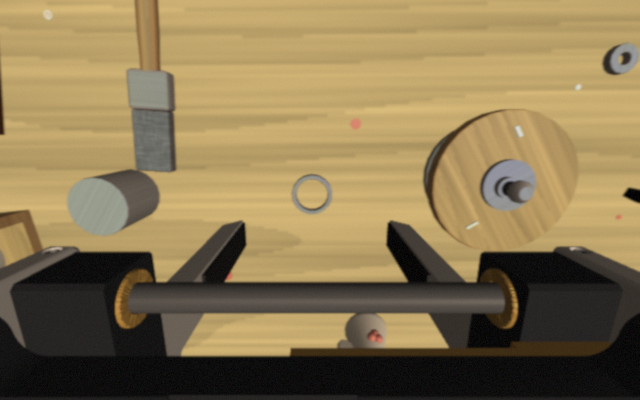

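Run:
```python
from h import *
im,m=load("w2"); g=cv2.cvtColor(im,cv2.COLOR_BGR2HSV)
for nm,x0,x1,y0,y1,z in(("spacer",285,340,167,222,5),("hub",470,545,145,225,66)):
    mk=((g[y0:y1,x0:x1,1]<75)).astype(np.uint8)
    cs,_=cv2.findContours(mk,cv2.RETR_EXTERNAL,cv2.CHAIN_APPROX_NONE); k=max(cs,key=cv2.contourArea)
    (u,v),rr=cv2.minEnclosingCircle(k); print(nm,u+x0,v+y0,rr,at(m,u+x0,v+y0,z).round(1), "r",np.linalg.norm(at(m,u+x0+rr,v+y0,z)-at(m,u+x0,v+y0,z)).round(1))
print("spindle top ~",at(m,519,190,94.5))
plan(520,-229,60,0,3);plan(520,-229,19,0,5)
```

```text
spacer 311.68118476867676 193.94250869750977 19.969947814941406 [ 521.4 -229.3    5. ] r 23.3
hub 508.75242614746094 184.66504669189453 28.603830337524414 [499.8 -42.7  66. ] r 26.8
spindle top ~ [498.78558085 -52.91700513  94.5       ]
yaw -0.18 D [   5.6   -8.4 -107.7]
-1 0.031 0.599 -0.047 -0.06; -1 0.031 0.599 -0.047 -0.06; -1 0.031 0.599 -0.047 -0.06
yaw -0.18 D [   5.6   -8.4 -148.7]
-1 0.019 0.496 -0.028 -0.04; -1 0.019 0.496 -0.028 -0.04; -1 0.019 0.496 -0.028 -0.04; -1 0.019 0.496 -0.028 -0.04; -1 0.019 0.496 -0.028 -0.04
```

>>> play_rows(deltas="-1 0.02 0.5 -0.03 0; -1 0.02 0.5 -0.03 0; -1 0.02 0.5 -0.03 0; -1 0.02 0.5 -0.03 0; -1 0.02 0.46 -0.03 0")

```text
time: 3.32
ee_pos: [521.2, -226.0, 20.0]
tcp_rot: [-1.569, -0.002, 0.002]
force: [0.0, -0.3, -0.1]
width: 93.7
```

>>> play_rows(deltas="-1 0 0 0 0; 0.6 0 0 0 0; 0.6 0 0 0 0; 0.6 0 0 0 0; 0.6 0 0 0 0")

```text
time: 3.95
ee_pos: [521.2, -228.4, 21.3]
tcp_rot: [-1.571, -0.001, -0.0]
force: [-0.3, -0.6, -0.9]
width: 57.2
```

>>> play_rows(deltas="0.6 0 0.03 0 0; 1 0 0 0 0; 1 0 0 0 0; 1 0 0 0 0; 1 0 0 0 0", newtons=20)

```text
time: 4.58
ee_pos: [521.2, -228.6, 19.3]
tcp_rot: [-1.571, -0.0, -0.0]
force: [-1.8, -1.0, 5.1]
width: 46.6
```

>>> play_rows(deltas="1 0 0 0 0; 1 0 -0.3 0 0; 1 0 -0.5 0 0; 1 0 -0.5 0 0; 1 0 -0.5 0 0")

```text
time: 5.2
ee_pos: [520.9, -228.1, 128.7]
tcp_rot: [-1.571, -0.0, 0.0]
force: [-0.2, 0.1, -0.6]
width: 46.3
```

Run:
```python
from h import *
s=r.get_state();print(s["ee_pos"],s["width"],s["force"]); shot("wrist","w3"); shot("top","top3");plan(485,-47,130,0,6,1)
```

```text
[ 520.85639871 -228.13520543  128.66447565] 46.264693579094015 [-0.16306913  0.10603293 -0.63578387]
yaw 0.0 D [-38.1 182.1  -0.7]
1 -0.106 0.002 0.506 0.00; 1 -0.106 0.002 0.506 0.00; 1 -0.106 0.002 0.506 0.00; 1 -0.106 0.002 0.506 0.00; 1 -0.106 0.002 0.506 0.00
1 -0.106 0.002 0.506 0.00
```

>>> play_rows(deltas="1 0.03 -0.1 0.5 0; 1 0.03 -0.1 0.5 0; 1 0.03 -0.1 0.5 0; 1 0.03 0 0.5 0; 1 0.03 0 0.5 0")

```text
time: 5.92
ee_pos: [529.4, -77.2, 144.7]
tcp_rot: [-1.571, 0.001, 0.001]
force: [1.2, 1.3, -0.2]
width: 46.5
```

>>> play_rows(deltas="1 0 0 0.52 0; 1 0 0 0 0; 1 0 0 0 0")

```text
time: 6.3
ee_pos: [529.7, -48.2, 144.8]
tcp_rot: [-1.572, 0.001, 0.0]
force: [-0.6, 0.3, -0.9]
width: 46.7
```

Run:
```python
from h import *
s=r.get_state();print(s["ee_pos"],s["width"]); im,m=shot("wrist","w4"); u,v=map(int,proj(m,[499,-43,80])); print(u,v,proj(m,[s["ee_pos"][0],s["ee_pos"][1],s["ee_pos"][2]-10]))
x0,y0=u-75,max(v-60,0); print(x0,y0)
cv2.imwrite("pics/w4c.png",cv2.resize(im[y0:y0+130,x0:x0+160],None,fx=4.5,fy=4.5,interpolation=cv2.INTER_CUBIC))
```

```text
[529.66058018 -48.22450489 144.78916946] 46.70447000395109
323 175 (np.float64(316.7989340130057), np.float64(236.04876654718737))
248 115
```

View pics/w4c.png

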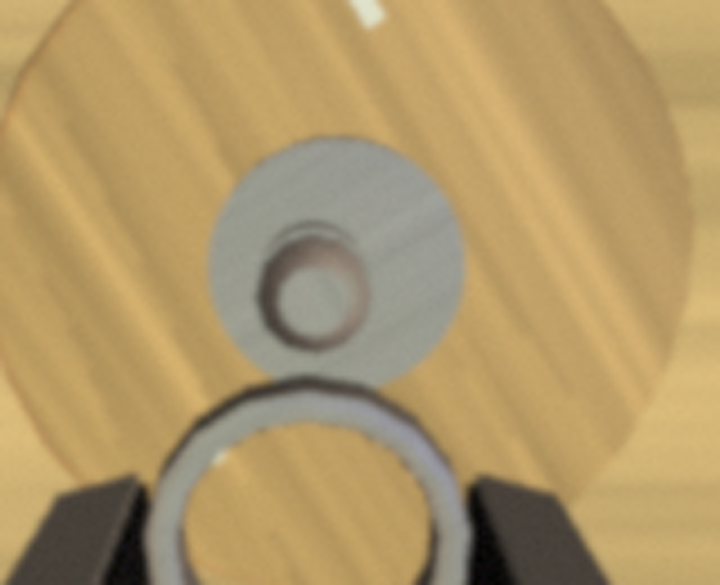

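Run:
```python
from h import *
im,m=load("w4"); f=lambda u,v,z:at(m,248+u/4.5,115+v/4.5,z).round(1)
print("hub",f(336,262,66),"r",f(464,262,66)-f(209,262,66), "spindle",f(314,293,87),f(316,297,94.5),"dia",f(370,293,87)-f(258,293,87))
print("ring top outer edge far",f(308,382,135.5),"sides",f(147,540,135.5),f(470,540,135.5), "inner far",f(308,424,135.5))
```

```text
hub [499.5 -43.1  66. ] r [ 0.1 48.3  0. ] spindle [501.7 -47.3  87. ] [501.1 -47.   94.5] dia [ 0.  19.5  0. ]
ring top outer edge far [505.5 -48.4 135.5] sides [528.6 -71.3 135.5] [528.7 -25.4 135.5] inner far [511.5 -48.4 135.5]
```

>>> play_rows(deltas="1 -0.24 0 0.025 0; 1 -0.24 0 0.025 0; 1 0 0.3 0 0; 1 0 0.3 0 0; 1 0 0.3 0 0")

```text
time: 6.98
ee_pos: [501.2, -46.0, 90.6]
tcp_rot: [-1.572, 0.002, -0.002]
force: [-0.3, -0.2, -0.2]
width: 46.4
```

>>> play_rows(deltas="1 0 0.03 0 0; 1 0 0 0 0; 1 0 0 0 0")

```text
time: 7.35
ee_pos: [501.7, -44.5, 89.9]
tcp_rot: [-1.571, -0.001, -0.001]
force: [-0.0, 0.6, -1.0]
width: 46.5
```

Fine; go down by small steps to contact.

>>> play_rows(deltas="1 -0.02 0.04 -0.02 0; 1 0 0.03 0 0; 1 0 0 0 0; 1 0 0 0 0")

```text
time: 7.85
ee_pos: [500.0, -45.5, 85.3]
tcp_rot: [-1.571, -0.0, 0.0]
force: [-1.0, -1.2, 4.6]
width: 46.3
```

>>> play_rows(deltas="1 0 0.015 0 0; 1 0 0 0 0")

```text
time: 8.1
ee_pos: [500.0, -45.5, 85.2]
tcp_rot: [-1.571, -0.0, -0.0]
force: [-3.2, -0.4, 13.6]
width: 46.5
```

>>> play_rows(deltas="1 0 -0.015 0 0; -0.4 0 0 0 0; -0.4 0 0 0 0; -0.4 0 0 0 0; -0.4 0 0 0 0")

```text
time: 8.72
ee_pos: [500.0, -45.3, 84.9]
tcp_rot: [-1.571, -0.0, 0.0]
force: [-1.0, -0.2, 0.3]
width: 65.9
```

>>> play_rows(deltas="-0.4 0 -0.5 0 0; -0.4 0 -0.5 0 0; -0.4 0.3 -0.2 0 0; -0.4 0.3 0 0 0; -0.4 0 0 0 0")

```text
time: 9.35
ee_pos: [536.9, -45.2, 157.1]
tcp_rot: [-1.571, -0.001, -0.001]
force: [-0.8, -0.6, 0.2]
width: 66.1
```

Run:
```python
from h import *
s=r.get_state();print(s["ee_pos"],s["width"],s["force"]); im,m=shot("wrist","w5"); u,v=map(int,proj(m,[499,-43,80])); 
x0,y0=u-75,max(v-60,0); print(x0,y0)
cv2.imwrite("pics/w5c.png",cv2.resize(im[y0:y0+130,x0:x0+160],None,fx=4.5,fy=4.5,interpolation=cv2.INTER_CUBIC))
plan(415,195,120,14,6)
```

```text
[536.90520854 -45.23988942 157.08974409] 66.12519613723353 [-0.82598461 -0.57664526  0.17098248]
244 104
yaw 0.01 D [-120.6  240.3  -36.7]
-1 -0.335 0.102 0.668 -2.33; -1 -0.307 0.102 0.681 -2.33; -1 -0.279 0.102 0.693 -2.33; -1 -0.251 0.102 0.703 -2.33; -1 -0.222 0.102 0.713 -2.33
-1 -0.193 0.102 0.721 -2.33
```

View pics/w5c.png

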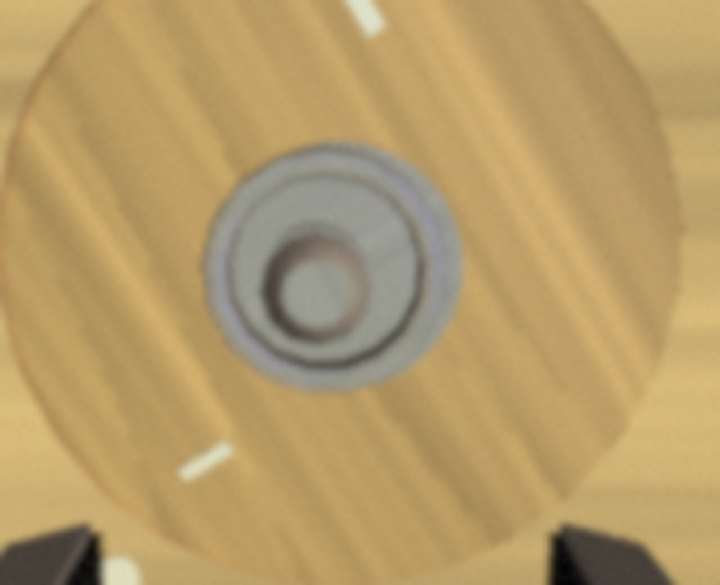

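Run:
```python
from h import *
im,m=load("w5"); f=lambda u,v,z:at(m,244+u/4.5,104+v/4.5,z).round(1)
print("ring",f(333,267,76),f(462,267,76)-f(204,267,76),"spindle",f(316.5,289,87),f(318,289,94.5))
plan(455,213,140,14,6,-0.4)
```

```text
ring [498.8 -44.   76. ] [ 0.1 49.   0. ] spindle [501.4 -47.1  87. ] [500.4 -46.8  94.5]
yaw 0.01 D [-80.6 258.3 -16.7]
-0.4 -0.224 0.047 0.718 -2.33; -0.4 -0.194 0.047 0.726 -2.33; -0.4 -0.165 0.047 0.733 -2.33; -0.4 -0.135 0.047 0.739 -2.33; -0.4 -0.104 0.047 0.744 -2.33
-0.4 -0.074 0.047 0.748 -2.33
```

>>> play_rows(deltas="-0.4 -0.22 0.05 0.72 -2.3; -0.4 -0.19 0.05 0.73 -2.3; -0.4 -0.17 0.05 0.73 -2.3; -0.4 -0.14 0.05 0.74 -2.3; -0.4 -0.1 0.05 0.74 -2.3")

```text
time: 10.02
ee_pos: [467.4, 170.6, 141.7]
tcp_rot: [-1.566, -0.157, 0.16]
force: [-0.2, 0.7, 0.2]
width: 65.9
```

>>> play_rows(deltas="-0.4 -0.07 0.05 0.75 -2.5; -0.4 0 0 0 0; -0.4 0 0 0 0; -0.4 0 0 0 0")

```text
time: 10.52
ee_pos: [456.4, 211.4, 139.0]
tcp_rot: [-1.563, -0.19, 0.19]
force: [0.8, -0.2, -0.3]
width: 65.9
```

Run:
```python
from h import *
s=r.get_state();print(s["ee_pos"],s["width"],s["force"]); im,m=shot("wrist","w6"); u,v=map(int,proj(m,[445,210,20])); 
x0,y0=u-75,max(v-65,0); print(x0,y0)
cv2.imwrite("pics/w6c.png",cv2.resize(im[y0:y0+130,x0:x0+160],None,fx=4.5,fy=4.5,interpolation=cv2.INTER_CUBIC))
```

```text
[456.36800562 211.36764858 139.02288675] 65.88113640767139 [ 0.79120532 -0.24038329 -0.29299578]
243 120
```

View pics/w6c.png

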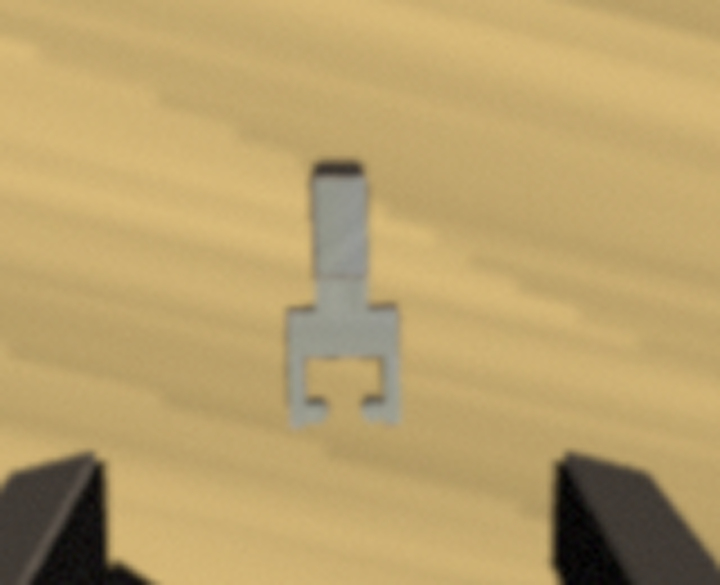

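Run:
```python
from h import *
im,m=load("w6"); f=lambda u,v,z:at(m,243+u/4.5,120+v/4.5,z)
t=f(340.5,226,34); b=f(342.5,307,15); e=f(346,424,15)
ang=lambda a,b:np.degrees(np.arctan2(*(b-a)[[1,0]]))
print("tab",t,"wid",np.linalg.norm(f(367,226,34)-f(313.5,226,34)),"len",np.linalg.norm(f(340,177,34)-f(341,275,34)),"tips",e)
print("angles",ang(b,e),ang(t,e),ang(f(312,177,34),f(315,275,34)),ang(f(366,177,34),f(369,275,34)), "tips-tab",np.linalg.norm((e-t)[:2]))
plan(t[0],t[1],21.5,ang(t,e),6,-0.4)
```

```text
tab [427.71075441 206.07794352  34.        ] wid 11.20593294527576 len 20.64374584243547 tips [475.01195351 219.27836513  15.        ]
angles 15.618699791910736 15.592908693103894 15.37854733182379 15.947080381053551 tips-tab 49.10859972245984
yaw 13.86 D [ -28.8   -5.5 -117.6]
-0.4 -0.081 0.327 0.004 -0.29; -0.4 -0.081 0.327 0.005 -0.29; -0.4 -0.081 0.327 0.005 -0.29; -0.4 -0.081 0.327 0.006 -0.29; -0.4 -0.081 0.327 0.006 -0.29
-0.4 -0.081 0.327 0.006 -0.29
```

>>> play_rows(deltas="-0.4 -0.08 0.35 0 -0.3; -0.4 -0.08 0.35 0 -0.3; -0.4 -0.08 0.35 0 -0.3; -0.4 -0.08 0.35 0.01 -0.3; -0.4 -0.08 0.35 0.01 -0.3")

```text
time: 11.2
ee_pos: [433.1, 207.2, 33.5]
tcp_rot: [-1.561, -0.211, 0.211]
force: [0.3, 0.4, -0.5]
width: 65.7
```

>>> play_rows(deltas="-0.4 -0.08 0.21 0.01 -0.3; 0 0 0 0 0; 0 0 0 0 0; 0.5 0 0 0 0; 0.5 0 0 0 0")

```text
time: 11.82
ee_pos: [428.3, 207.7, 22.0]
tcp_rot: [-1.56, -0.217, 0.216]
force: [-0.4, -1.0, 0.1]
width: 30.5
```

Run:
```python
from h import *
plan(427.7,206.1,21.5,15.6,1,0.5); print(r.get_state()["width"])
```

```text
yaw 15.8 D [-0.6 -1.6 -0.5]
0.5 -0.017 0.008 -0.023 0.20
30.538022365279108
```

>>> play_rows(deltas="0.5 0 0 -0.022 0; 1 0 0 0 0; 1 0 0 0 0; 1 0 0 0 0; 1 0 0 0 0", newtons=40)

```text
time: 12.45
ee_pos: [428.2, 206.3, 21.5]
tcp_rot: [-1.56, -0.217, 0.217]
force: [-0.6, -0.9, 0.8]
width: 11.8
```

>>> play_rows(deltas="1 0 0 0 0; 1 0 0 0 0; 1 0 -0.3 0 0; 1 0 -0.5 0 0; 1 0 -0.5 0 0")

```text
time: 13.08
ee_pos: [427.7, 206.2, 100.0]
tcp_rot: [-1.56, -0.216, 0.218]
force: [0.5, -0.3, -0.6]
width: 11.9
```

>>> play_rows(deltas="1 0 -0.5 0 0; 1 0 0 0 0; 1 0 0 0 0")

```text
time: 13.45
ee_pos: [427.7, 206.1, 128.8]
tcp_rot: [-1.56, -0.216, 0.217]
force: [0.9, -0.8, -1.0]
width: 11.7
```

Run:
```python
from h import *
s=r.get_state();print(s["ee_pos"],s["width"],s["force"]); im,m=shot("wrist","w7");shot("side","side7")
u,v=map(int,proj(m,s["ee_pos"])); print(u,v); x0,y0=u-70,v-60; print(x0,y0)
cv2.imwrite("pics/w7c.png",cv2.resize(im[y0:y0+110,x0:x0+140],None,fx=5,fy=5,interpolation=cv2.INTER_CUBIC))
plan(431,-65,130,15.6,8,1)
```

```text
[427.66350424 206.05304686 128.8196486 ] 11.69591740288863 [ 0.8787973  -0.75460373 -1.00978238]
317 242
247 182
yaw 15.82 D [   3.6 -271.     1.6]
1 -0.147 -0.003 -0.545 0.03; 1 -0.146 -0.003 -0.545 0.03; 1 -0.146 -0.003 -0.545 0.03; 1 -0.146 -0.003 -0.545 0.03; 1 -0.146 -0.003 -0.545 0.03
1 -0.145 -0.003 -0.546 0.03; 1 -0.145 -0.003 -0.546 0.03; 1 -0.145 -0.003 -0.546 0.03
```

View pics/w7c.png

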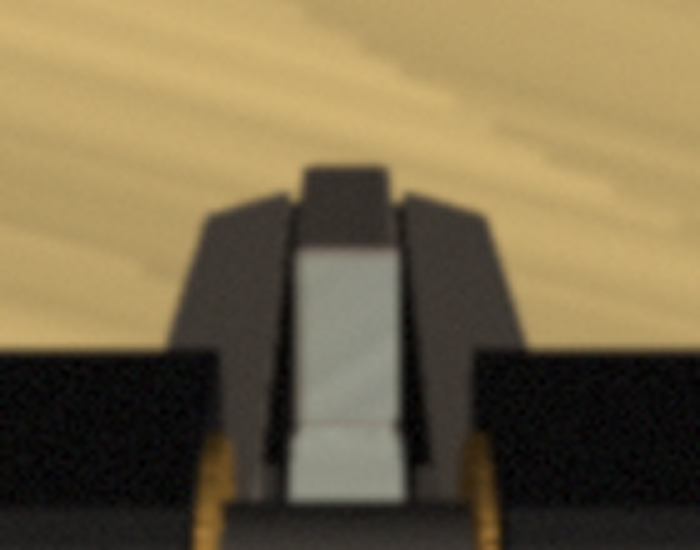

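>>> play_rows(deltas="1 -0.14 0 -0.55 0; 1 -0.14 0 -0.55 0; 1 -0.14 0 -0.55 0; 1 -0.14 0 -0.55 0; 1 -0.14 0 -0.55 0")

```text
time: 14.18
ee_pos: [432.1, 35.0, 128.5]
tcp_rot: [-1.56, -0.215, 0.218]
force: [-0.8, -0.4, -0.9]
width: 12.0
```

>>> play_rows(deltas="1 -0.14 0 -0.55 0; 1 -0.14 0 -0.55 0; 1 -0.14 0 -0.55 0; 1 0 0 0 0; 1 0 0 0 0")

```text
time: 14.8
ee_pos: [435.0, -65.3, 128.8]
tcp_rot: [-1.559, -0.216, 0.218]
force: [0.3, 0.1, -0.5]
width: 11.8
```

Run:
```python
from h import *
s=r.get_state();print(s["ee_pos"],s["force"]);plan(433.8,-66.2,100,15.8,1,1)
```

```text
[435.01010556 -65.30673658 128.81897926] [ 0.33559254  0.05247878 -0.45476346]
yaw 15.82 D [ -1.2  -0.9 -28.8]
1 -0.023 0.480 -0.009 0.02
```

>>> play_rows(deltas="1 -0.02 0.32 -0.01 0; 1 0 0.25 0 0; 1 0 0.08 0 0; 1 0 0 0 0; 1 0 0 0 0")

```text
time: 15.42
ee_pos: [434.8, -66.6, 90.8]
tcp_rot: [-1.56, -0.218, 0.217]
force: [0.4, -1.1, -0.8]
width: 11.5
```

Run:
```python
from h import *
s=r.get_state();print(s["ee_pos"],s["force"],s["wrist_torque"]);plan(462.7,-58,89.7,15.8,1,1)
im,m=shot("side","side8"); c=cv2.resize(im[160:235,320:440],None,fx=6,fy=6,interpolation=cv2.INTER_CUBIC); 
a=eyes.get_image("top")[:,:,::-1][205:275,300:410]; cv2.imwrite("pics/c8.png",c)
```

```text
[434.82909373 -66.55559298  90.8407705 ] [ 0.40741674 -1.12008434 -0.80854603] [0.08573635 0.03496744 0.0128828 ]
yaw 15.85 D [27.9  8.6 -1.1]
1 0.486 0.019 0.010 0.05
```

View pics/c8.png

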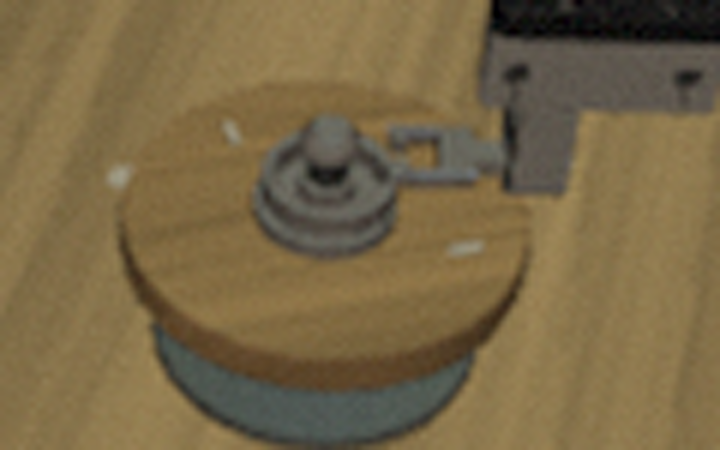

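>>> play_rows(deltas="1 0.08 0.016 0.01 0; 1 0.08 0 0 0; 1 0.06 0 0 0; 1 0 0 0 0; 1 0 0 0 0")

```text
time: 16.15
ee_pos: [446.8, -62.8, 89.4]
tcp_rot: [-1.56, -0.216, 0.217]
force: [-0.2, -0.0, -0.7]
width: 12.0
```

```bash
cat >> h.py <<'E'
def st():
    s=r.get_state(); M=R.from_rotvec(s["tcp_rot"]).as_matrix(); d=np.array([462.7,-58,89.7])-s["ee_pos"]
    print("to go tool",(M.T@d).round(2),"F tool",(M.T@s["force"]).round(2),"T tool",(M.T@s["wrist_torque"]).round(3),"t",s["time"],s["width"].round(1))
E
python3 -c "from h import *; st()"
```

```text
Traceback (most recent call last):
  File "h.py", line 36, in st
    print("to go tool",(M.T@d).round(2),"F tool",(M.T@s["force"]).round(2),"T tool",(M.T@s["wrist_torque"]).round(3),"t",s["time"],s["width"].round(1))
                                                                                                                                   ^^^^^^^^^^^^^^^^
AttributeError: 'float' object has no attribute 'round'
```

>>> play_rows(deltas="1 0.04 0 0.005 0; 1 0.02 0 0 0; 1 0.015 0 0 0; 1 0 0 0 0")

```text
time: 16.65
ee_pos: [451.0, -61.2, 89.4]
tcp_rot: [-1.56, -0.216, 0.217]
force: [0.3, 0.6, -0.4]
width: 11.6
```

```bash
sed -i 's/s\["width"\].round(1)/s["width"]/' h.py; python3 -c "from h import *; st()"
```

```text
to go tool [12.1  -0.26 -0.09] F tool [0.41 0.4  0.5 ] T tool [ 0.095 -0.036  0.099] t 16.65 11.560049868786244
```

Free so far; now 1 mm steps.

>>> play_rows(deltas="1 0.015 0 0 0; 1 0.015 0 0 0; 1 0 0 0 0")

```text
time: 17.02
ee_pos: [451.5, -61.0, 89.2]
tcp_rot: [-1.56, -0.214, 0.219]
force: [-3.8, -0.6, 0.4]
width: 11.9
```

```bash
python3 -c "from h import *; st()"
```

```text
to go tool [11.55 -0.5  -0.19] F tool [-3.88 -0.35  0.43] T tool [ 0.125 -0.04   0.949] t 17.025 11.85602285063261
```

>>> play_rows(deltas="1 0.015 0 0 0; 1 0 0 0 0")

```text
time: 17.27
ee_pos: [451.9, -60.7, 89.1]
tcp_rot: [-1.56, -0.213, 0.219]
force: [-4.9, -1.9, -0.1]
width: 11.9
```

```bash
python3 -c "from h import *; st()"
```

```text
to go tool [11.11 -0.65 -0.3 ] F tool [-5.27  0.07 -0.49] T tool [0.144 0.021 1.248] t 17.275 11.868141425889142
```

>>> play_rows(deltas="1 0.015 -0.007 0 0; 1 0.015 0 0 0; 1 0 0 0 0")

```text
time: 17.65
ee_pos: [452.4, -60.6, 89.2]
tcp_rot: [-1.56, -0.211, 0.221]
force: [-6.1, -1.9, -2.5]
width: 12.1
```

```bash
python3 -c "from h import *; st()"
```

```text
to go tool [10.57 -0.54 -0.33] F tool [-6.39  2.49 -0.18] T tool [ 0.029 -0.004  1.626] t 17.65 12.060897465699457
```

>>> play_rows(deltas="1 0.015 0 0 0; 1 0 0 0 0")

```text
time: 17.9
ee_pos: [453.5, -60.3, 89.4]
tcp_rot: [-1.56, -0.211, 0.221]
force: [-6.5, -1.9, 2.3]
width: 11.9
```

```bash
python3 -c "from h import *; st()"
```

```text
to go tool [ 9.5  -0.37 -0.31] F tool [-6.81 -2.26 -0.04] T tool [0.098 0.004 1.642] t 17.9 11.855005855743071
```

>>> play_rows(deltas="1 0.015 0 0 0; 1 0.015 0 0 0; 1 0 0 0 0")

```text
time: 18.27
ee_pos: [455.4, -59.7, 89.1]
tcp_rot: [-1.559, -0.212, 0.221]
force: [-5.2, -1.4, -5.0]
width: 11.7
```

```bash
python3 -c "from h import *; st()"
```

```text
to go tool [ 7.44 -0.64 -0.38] F tool [-5.36  5.02  0.09] T tool [ 0.042 -0.005  1.436] t 18.275 11.748675211404795
```

>>> play_rows(deltas="1 0.015 0 0 0; 1 0.015 0 0 0; 1 0 0 0 0")

```text
time: 18.65
ee_pos: [456.2, -59.4, 89.1]
tcp_rot: [-1.56, -0.21, 0.222]
force: [-7.1, -1.6, -2.6]
width: 11.6
```

```bash
python3 -c "from h import *; st()"
```

```text
to go tool [ 6.6  -0.68 -0.4 ] F tool [-7.3   2.63  0.35] T tool [0.04  0.021 1.856] t 18.65 11.637817918850761
```

>>> play_rows(deltas="1 0.015 0.004 0 0; 1 0.015 0 0 0; 1 0 0 0 0")

```text
time: 19.02
ee_pos: [463.7, -57.8, 90.0]
tcp_rot: [-1.56, -0.22, 0.214]
force: [-0.1, 0.5, -2.5]
width: 11.7
```

```bash
python3 -c "from h import *; st()"
```

```text
to go tool [-1.03  0.29  0.05] F tool [0.02 2.53 0.5 ] T tool [ 0.249 -0.001 -0.016] t 19.025 11.686869696558183
```

>>> play_rows(deltas="1 0.015 0 0 0; 1 0.015 0 0 0; 1 0 0 0 0")

```text
time: 19.4
ee_pos: [463.8, -57.7, 89.8]
tcp_rot: [-1.56, -0.217, 0.216]
force: [-1.5, -0.2, 0.4]
width: 12.0
```

```bash
python3 -c "from h import *; st()"
```

```text
to go tool [-1.1   0.13 -0.  ] F tool [-1.5  -0.44  0.23] T tool [ 0.244 -0.011  0.158] t 19.4 11.994668108629162
```

>>> play_rows(deltas="1 0.015 0 0 0; 1 0.015 0 0 0; 1 0 0 0 0")

```text
time: 19.77
ee_pos: [463.8, -57.6, 89.4]
tcp_rot: [-1.56, -0.214, 0.218]
force: [-4.6, -0.7, 1.4]
width: 11.9
```

```bash
python3 -c "from h import *; st()"
```

```text
to go tool [-1.19 -0.27 -0.11] F tool [-4.58 -1.42  0.57] T tool [ 0.106 -0.005  1.015] t 19.775 11.885983508201551
```

>>> play_rows(deltas="1 0.015 0 0 0; 1 0.015 0 0 0; 1 0 0 0 0")

```text
time: 20.15
ee_pos: [463.9, -57.5, 89.2]
tcp_rot: [-1.56, -0.211, 0.22]
force: [-7.0, -1.5, 2.0]
width: 11.6
```

```bash
python3 -c "from h import *; st()"
```

```text
to go tool [-1.35 -0.52 -0.18] F tool [-7.17 -2.    0.5 ] T tool [0.053 0.032 1.625] t 20.15 11.615143001460657
```

>>> play_rows(deltas="1 -0.03 0 0 0; 1 -0.025 0 0 0; 1 0 0 0 0")

```text
time: 20.52
ee_pos: [463.8, -57.6, 89.5]
tcp_rot: [-1.56, -0.217, 0.217]
force: [-2.9, -0.5, -3.9]
width: 11.4
```

```bash
python3 -c "from h import *; st()"
```

```text
to go tool [-1.17 -0.17 -0.11] F tool [-2.94  3.86  0.31] T tool [ 0.146 -0.006  0.651] t 20.525 11.397562696665334
```

>>> play_rows(deltas="0.7 0 0 0 0; 0.4 0 0 0 0; 0.2 0 0 0 0; 0.2 0 0 0 0; 0.2 0 0 0 0")

```text
time: 21.15
ee_pos: [463.9, -57.7, 89.7]
tcp_rot: [-1.56, -0.217, 0.216]
force: [0.6, 0.9, 0.5]
width: 37.5
```

>>> play_rows(deltas="0.2 0 -0.3 0 0; 0.2 0 -0.5 0 0; 0.2 0.35 -0.4 0 0; 0.2 0.35 0 0 0; 0.2 0.2 0 0 0")

```text
time: 21.78
ee_pos: [516.5, -42.7, 161.9]
tcp_rot: [-1.56, -0.218, 0.216]
force: [-0.5, -0.4, -0.0]
width: 37.5
```

>>> play_rows(deltas="0.2 0 0 0 0; 0.2 0 0 0 0")

```text
time: 22.02
ee_pos: [514.4, -43.3, 161.1]
tcp_rot: [-1.56, -0.215, 0.218]
force: [0.2, -0.1, 0.4]
width: 38.1
```

Run:
```python
from h import *
st(); s=r.get_state(); print(s["ee_pos"]); im,m=shot("wrist","w9"); im2,_=shot("side","side9"); im3,_=shot("top","top9")
u,v=map(int,proj(m,[490,-50,80])); x0,y0=max(u-60,0),max(v-55,0); print(x0,y0)
o=np.zeros((560,800,3),np.uint8)
o[:440,:480]=cv2.resize(im[y0:y0+110,x0:x0+120],(480,440),interpolation=cv2.INTER_CUBIC)
o[:300,485:800]=cv2.resize(im2[165:225,337:400],(315,300),interpolation=cv2.INTER_CUBIC)
o[305:555,485:800]=cv2.resize(im2[130:265,220:390],(315,250))
cv2.imwrite("pics/c9.png",o)
```

```text
to go tool [-53.57  71.52  -0.15] F tool [ 0.19 -0.37 -0.17] T tool [ 0.065 -0.024 -0.006] t 22.025 38.07785455117974
[514.36523953 -43.26194522 161.10529848]
256 123
```

View pics/c9.png

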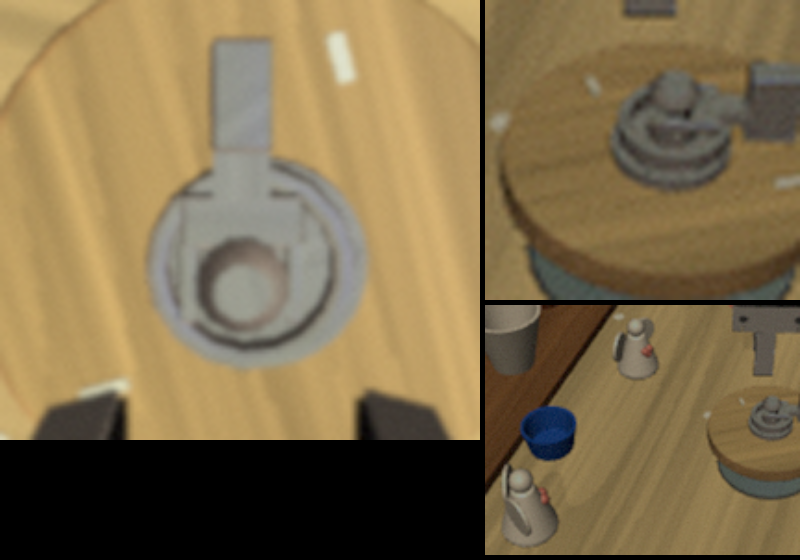

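Run:
```python
from h import *
im,m=load("w9"); f=lambda u,v,z:at(m,256+u/4,123+v/4,z)
t=f(242,94,102); s=f(244,288,90); print(t,s,np.linalg.norm((t-s)[:2]))
a=cv2.imread("pics/top0.png");b=cv2.imread("pics/top9.png")
for n,x0,x1 in(("b",245,290),("a",388,432)): print(n,cv2.absdiff(a,b)[112:160,x0:x1].mean())
r.get_state(); print(r.hand_in())
```

```text
[462.43547343 -58.23418413 102.        ] [501.6729196  -46.70319784  90.        ] 40.896709243089866
b 11.544135802469135
a 15.294507575757576
the job is handed in; nothing more can be done
None
```

The spacer ring lies flat on the hub, the clip is pressed into the groove above it, and the gripper has let go and moved clear. I have handed the job in at about 22 s of the 72 s limit.

- **Ring:** I gripped it round its rim and lowered it over the spindle. It touched down at the expected height, and a close picture showed it flat on the hub with the spindle inside its hole.
- **Clip:** I held it by its tab and pressed it on in 1 mm steps. Resistance rose to about 7 N (below the 8–16 N you gave), and then the clip jumped in about 7 mm. Pushing further moved it only about 0.2 mm while the force went from 1.5 to 7 N, so it was against the stop. I relaxed the push before opening the gripper.
- **Last checks:** The final picture shows the clip round the spindle and supporting itself. The tab stands 40.9 mm from the spindle axis against the nominal 40 mm, which is within measuring error. The force on the tool was about zero.
- **Angels:** Both are standing, and the arm never came near them. A pixel comparison of the before and after top pictures gave mean differences of 11.5 and 15.3. That is higher than I would expect for an untouched patch. I did not look at that picture, so the arm or its shadow in the view may explain it, but I did not confirm this.

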